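# Load two specimen cups into a leaning gravity magazine

### The arm

A 7-joint arm with a two-finger parallel gripper is mounted at the origin on a cart in front of the work surface, level with it; the furniture and walls round the work are solid. World frame = base frame: x ahead of the robot, y to its left, z up, the work surface at z = 0. Lengths are in m, angles in rad, forces in N, time in s.
With the tool pointing down it reaches from about 0.4 to 0.875 m from the base axis. Payload 6.5 kg.
Tool frame: the origin (TCP) lies on the centre line of the jaws, within the pads' length; the fingertips stand 8 mm ahead of it and the grasp point (between the pads) lies 11 mm behind it (finger_overhang is the distance from the TCP to the fingertips, in m); z points along the fingers, y is the direction in which the jaws open and shut (so a half turn about z gives the same grasp; the last joint's range is limited). The gripper opens to 85 mm and grips with 20 to 120 N. Pads are 22 mm wide; open, the fingers measure 114 mm over their backs; the gripper's body (76 mm by 85 mm) begins 54 mm behind the grasp point. The pads swing forward as they close: fully open they stand 13 mm farther back than shut.
Start: joints at [-1.219, 0.536, -0.004, 1.538, 0.003, 1.067, -0.071], TCP at [0.264, 0.594, 0.239] pointing down, gripper open.
Joint ranges: [-2.7, 2.7], [-0.37, 2.16], [-1.27, 1.26], [0.24, 2.4], [-1.31, 4.45], [0.19, 1.91], [-2.76, 2.76]. Speed limits (rad/s): [2.39, 2.39, 3.14, 3.14, 3.14, 3.14, 3.14].

### API

Orientations are given as a unit quaternion [w, x, y, z].
In Python, from workcell import * gives the robot as it stands. The module is installed in compiled form; this text tells all that it offers.
- The arm moves only by the tool drive_tool, never from a script. Its argument "targets" is a list of rows, each a list of 7 numbers: the closure, from 0 (fully open) to 1 (shut), then the shift along the tool's x, y, z in m, then the turn, a rotation vector about the tool's x, y, z in degrees. In form: [[claw, x, y, z, ax, ay, az], ...]. A call has 1 to 8 rows; each row is the pose to reach, as a shift and turn from the pose measured when the call began, along the tool's axes at that moment; what a row does not reach only later rows make up. A row lasts 1/8 s, in which the tool goes at most 62.5 mm and 10.7 degrees, less where a joint would pass 70% of its speed; a pose out of reach is approached as far as the arm can. A call with a gripper value outside its range is refused whole. The fingers move at their own pace and stop on an object; "newtons" is the grip in N (left out, the last holds). Time passes only in rows, so rows that repeat a pose let the fingers close. It gives the time, the measured TCP pose, the force and the opening at its end, in the units of the state.
- get_obs(): the state, without advancing time (a new reading comes with each control period).
- get_image(name): name is "scene" or "side" or "wrist"; returns the picture (420x560x3 uint8, red, green, blue); there is no depth.
- camera_model(name): a dict with "K" (3x3 intrinsics, pixels), "camera_from_world" (4x4, takes a point from world to camera coordinates). Camera axes: x right, y down, z forward; pixel columns grow to the right and rows downward; lengths in m; the calibration is good to about 2 mm. The wrist camera is an equidistant fisheye: a pixel r from the principal point sees the ray r / f radians off the axis. A picture is of the moment at which its call begins: read the wrist's pose just before it. camera_model takes no time and is no camera call; for the wrist camera it gives the pose at the moment of the call.
- sign_off(): hands the job in, once; it reports no verdict.
The state is a dict: "t": time; "q": joint angles; "joint_vel": joint speeds; "tau": joint torques, N m; "tcp_pos": TCP position; "orientation": TCP orientation; "contact_force": force on the tool from outside, world axes, zero at the start; "torque": the same for the moment, N m; "gripper_width": opening from 0.0 (shut) to 1.0 (fully open).
Only numpy, scipy, OpenCV 4.12 (cv2) and the standard library are available. Lean on these libraries where they do the work, as an engineer would, in place of code of your own. Each camera call takes 0.05 s, during which the arm holds its last target. There are 200 camera calls.

### The job

Load the two specimen cups into the leaning feed tube, lids up, the red-lidded cup first so that it lies at the bottom and the yellow-lidded one end to end on top of it. Push each cup down through the mouth until its lid snaps under the two sprung orange catches and it slides down as far as it will go; at the end both catches stand out again above the yellow lid. Leave the dropper bottle that stands in front of the green slide box where it is.

Things in the scene. Friction and masses are not known exactly. Their poses are not given: they have to be found in the camera images.
- tube: Square aluminium feed tube, fixed, open on top, leaning 25 degrees from vertical with its mouth toward the robot. Origin: centre of the floor inside the bore. z runs up the bore, y across it (level), x to the back wall, away from the robot. Bore 66 x 66, 165 deep, walls 4 thick, sight slot 14 wide in the front wall. Empty at the start; two cups fill it to about 139, 26 below the mouth.
- tube_mouth (a point): Centre of the tube's mouth, 165 up its z axis from the floor. Four blue lips flare out from the mouth to about 78 wide, ending 7 above it. On each side (y) wall a black catch housing 40 x 16 x 26 stands out 16, its top 5 below the mouth. The tube sits on a grey stand, base plate 150 x 130 x 12.
- catch_left (a joint): Sprung orange catch nose in the tube's left (+y) wall, in m: 0 = out, 0.007 = fully pushed back. Slippery half-round nose, radius 12, 30 long, standing 6 into the bore, its middle 14 below the mouth; gap between the two noses 54. Spring 4.2 N at 0, 0.6 N more per mm. A cup let go does not pass by its own weight: its lid's lower edge hangs on the noses.
- catch_right (a joint): Right (-y) catch nose, the mirror image of catch_left. To pass both, a lid must be pushed along the tube with about 8 to 14 N until its top is 18 to 24 below the mouth; it then snaps through, the noses spring out above it and the cup slides down by itself. Shut fingers fit between the noses.
- red_cup_centre (a point): Capped specimen cup, red lid, 60 g, 68 high, standing upright on the worktop at the start: round body 56 in diameter and 54 high, above it the ribbed lid, 61.5 in diameter and 14 high, whose edge stands about 3 out beyond the body. This point: the centre, 34 above its underside.
- red_cup_lid (a point): Centre of the top of the red lid, 34 above the red cup's centre.
- yellow_cup_centre (a point): Capped specimen cup, yellow lid, 60 g, 68 high, standing upright on the worktop at the start: round body 56 in diameter and 54 high, above it the ribbed lid, 61.5 in diameter and 14 high, whose edge stands about 3 out beyond the body. This point: the centre, 34 above its underside.
- yellow_cup_lid (a point): Centre of the top of the yellow lid, 34 above the yellow cup's centre.
- stain_a_centre (a point): Bystander: loose brown dropper bottle with a purple band and black cap, 34 in diameter, 85 high, standing upright in front of the green slide box on its robot side. This point is its centre, 42 above its underside.
Things that resemble listed ones, but are neither listed nor needed, are in the scene too. Several things look just like the part that bears yellow_cup_centre: the one meant starts farthest to the robot's right.

How it is judged:
By the outcome, as a careful person would: the job done as asked, in the order asked, and still so for the second after the job is handed in, with the robot touching nothing.
It also fails if it takes over 69 s, if anything falls off the work surface, if the arm or the gripper's body presses on something with over 40 N, if the wrist force passes 120 N, or if a joint passes its speed limit or range.

## Working session

There is one attempt and no reset: what is moved stays moved. The work goes in short steps, Python scripts to look and compute and a tool call to move; the robot and the scene stay as the last step left them, time stands still between calls to the robot, and variables do not carry over. Pictures are saved under pics/ and viewed, about 8 in all and at most 12, crops included, and the job is handed in when it is done.

Besides the shell and the picture viewer there is one more tool, called in YAML: its name, and indented under it one key for each argument. drive_tool: Moves the arm, as the interface text tells. Its arguments: {"type":"object","properties":{"targets":{"type":"array"},"newtons":{"type":"number"}},"required":["targets"]}

```bash
mkdir -p pics
python3 - <<'E'
from workcell import *
import cv2,numpy as np
print(get_obs())
for n in("scene","side"):
    im=get_image(n); cv2.imwrite(f"pics/{n}0.png",im[:,:,::-1]); m=camera_model(n); print(n,np.round(m["K"],1).tolist(),np.round(m["camera_from_world"],3).tolist())
E
```

```text
{'t': 0.0, 'q': array([-1.21916862,  0.53718227, -0.00446017,  1.53885284,  0.00262343,
        1.06726402, -0.07121615]), 'joint_vel': array([-0.00078784, -0.0005515 ,  0.00084445, -0.00010325,  0.00117552,
       -0.00056339,  0.00076884]), 'tau': array([-1.11441680e-04, -5.83399451e+01,  1.04895014e+00, -2.59096491e+01,
        1.24108212e-02,  9.54975811e-03,  1.59943653e-05]), 'tcp_pos': array([0.26352021, 0.59353114, 0.23841033]), 'orientation': array([-1.10085270e-04,  2.07355552e-01,  9.78265277e-01, -8.43200599e-04]), 'contact_force': array([-0.96370675,  0.42225375, -0.28583489]), 'torque': array([ 0.00027499,  0.01350729, -0.00574391]), 'gripper_width': 0.9982012941459746}
scene [[478.0, 0.0, 276.3], [0.0, 478.0, 208.9], [0.0, 0.0, 1.0]] [[0.89, -0.456, 0.017, -0.406], [-0.188, -0.401, -0.897, 0.262], [0.416, 0.794, -0.442, 0.987], [0.0, 0.0, 0.0, 1.0]]
side [[492.5, 0.0, 281.9], [0.0, 492.5, 205.8], [0.0, 0.0, 1.0]] [[0.973, -0.229, -0.021, -0.457], [-0.135, -0.494, -0.859, 0.255], [0.187, 0.839, -0.512, 1.023], [0.0, 0.0, 0.0, 1.0]]
```

View pics/scene0.png

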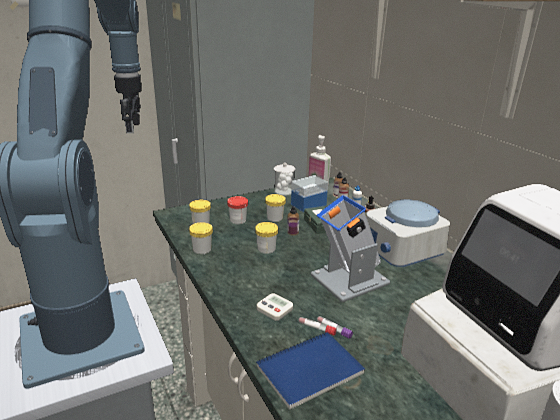

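View pics/side0.png

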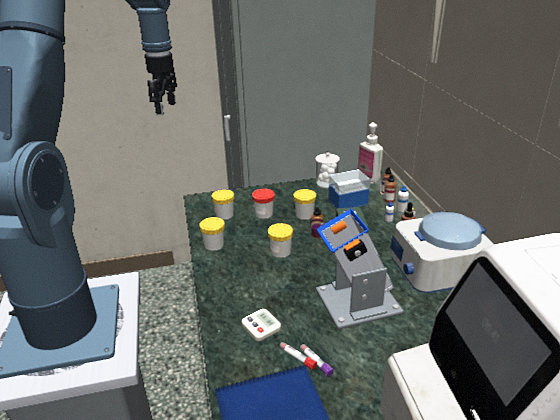

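The red lid is at scene (237,202) and side (263,196). Four yellow lids are visible, and the tube mouth (blue) is at about scene (347,215) and side (345,232). The brown bottle is at scene (293,221). Next I'll measure these and zoom in on the tube.

```bash
cat > h.py <<'E'
import cv2,numpy as np
from workcell import *
def cam(n):
    m=camera_model(n); T=np.array(m["camera_from_world"]); K=np.array(m["K"]); R=T[:3,:3]; return K,R,-R.T@T[:3,3]
def ray(n,u,v):
    K,R,c=cam(n)
    if n=="wrist":
        d=np.array([u-K[0,2],v-K[1,2]])/K[0,0]; r=np.hypot(*d)+1e-9; w=np.array([*(d/r*np.sin(r)),np.cos(r)])
    else: w=np.linalg.inv(K)@[u,v,1]
    w=R.T@w; return c,w/np.linalg.norm(w)
def plane(n,u,v,z):
    c,d=ray(n,u,v); return c+d*(z-c[2])/d[2]
def tri(obs):
    A=0;b=0;L=[]
    for n,u,v in obs:
        c,d=ray(n,u,v); P=np.eye(3)-np.outer(d,d); A=A+P; b=b+P@c; L.append((c,P))
    x=np.linalg.solve(A,b); return x,[float(np.linalg.norm(P@(x-c))) for c,P in L]
def blobs(im,lo,hi,amin=60):
    h=cv2.cvtColor(im,cv2.COLOR_RGB2HSV); m=cv2.inRange(h,np.array(lo),np.array(hi))
    k,l,s,c=cv2.connectedComponentsWithStats(m); return [(c[i],s[i]) for i in range(1,k) if s[i,4]>=amin]
def load(p): return cv2.imread(p)[:,:,::-1].copy()
E
python3 - <<'E'
from h import *
for n in("scene","side"):
    im=load(f"pics/{n}0.png"); print(n,cam(n)[2])
    for nm,lo,hi in(("y",(22,140,120),(34,255,255)),("r",(0,170,110),(5,255,255)),("r2",(174,170,110),(180,255,255))):
        for c,s in blobs(im,lo,hi): print(nm,np.round(c,1),s[2:],np.round(plane(n,*c,.061),3))
a=load("pics/scene0.png")[180:305,300:400];b=load("pics/side0.png")[200:335,305:415]
z=[cv2.resize(x,(395,500),interpolation=cv2.INTER_CUBIC) for x in(a,b)]
cv2.imwrite("pics/tube.png",np.hstack(z)[:,:,::-1])
E
```

```text
scene [-6.74788138e-04 -8.64551489e-01  6.79015005e-01]
y [274.6 200.1] [ 20  12 147] [0.604 0.302 0.061]
y [199.2 206. ] [ 21  12 155] [0.384 0.359 0.061]
y [200.4 230.2] [ 24  14 184] [0.339 0.217 0.061]
y [266.6 229.8] [ 23  15 181] [0.499 0.144 0.061]
r [238.9 204.6] [20 10 61] [0.493 0.319 0.061]
side [ 0.28745517 -0.83730339  0.73290216]
y [304.3 195.9] [ 23  15 255] [0.605 0.3   0.061]
y [222.3 196.4] [ 23  14 257] [0.385 0.357 0.061]
y [211.5 225.2] [ 26  18 343] [0.34  0.218 0.061]
y [280.2 231.6] [ 25  18 354] [0.501 0.145 0.061]
r [263.4 195.5] [ 22  14 238] [0.496 0.332 0.061]
```

View pics/tube.png

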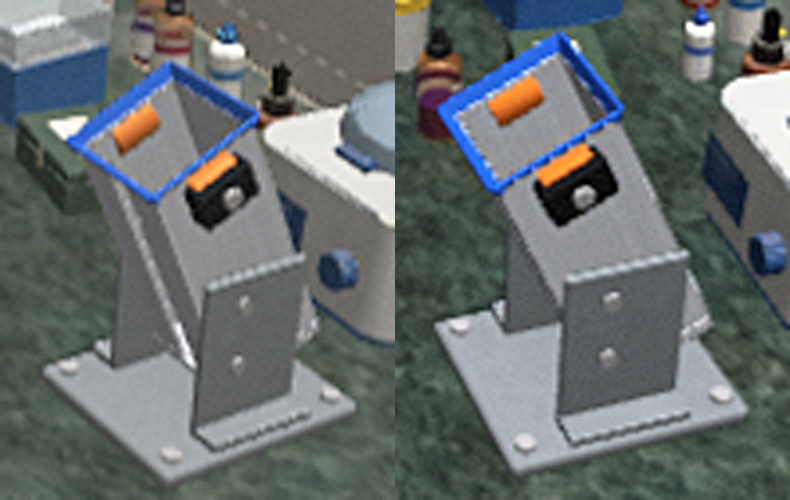

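Run:
```python
from h import *
S=[(68,143),(170,62),(258,115),(157,200)];D=[(43,110),(167,33),(229,108),(98,193)]
P=[]
for s,d in zip(S,D):
    o=[("scene",300+s[0]/3.95-.4,180+s[1]/4-.4),("side",305+d[0]/3.59-.4,200+d[1]/3.704-.4)]
    x,e=tri(o); P.append(x); print(np.round(x,4),np.round(e,4))
P=np.array(P); c=P.mean(0); print("centre",c)
print("sides",[np.linalg.norm(P[i]-P[(i+1)%4]) for i in range(4)])
n=np.cross(P[2]-P[0],P[3]-P[1]);n/=np.linalg.norm(n);print("n",n,np.degrees(np.arccos(abs(n[2]))))
xx=(P[1]+P[2]-P[0]-P[3]);yy=P[0]+P[1]-P[2]-P[3];print("yaw x",np.degrees(np.arctan2(xx[1],xx[0])),"yaw y",np.degrees(np.arctan2(-yy[0],yy[1])))
for n_,B,ox,oy,sx,sy in(("scene",[(42,373),(170,480),(355,405)],300,180,3.95,4),("side",[(40,318),(123,474),(353,407)],305,200,3.59,3.704)):
    Q=np.array([plane(n_,ox+u/sx-.4,oy+v/sy-.4,.012) for u,v in B]); print(np.round(Q,4).tolist(),np.linalg.norm(Q[0]-Q[1]),np.linalg.norm(Q[1]-Q[2]))
    a=Q[0]-Q[1];b=Q[2]-Q[1];print("yaws",np.degrees(np.arctan2(-a[0],a[1])),np.degrees(np.arctan2(b[1],b[0])),"ctr",(Q[0]+Q[2])/2)
# bottle candidates: purple band
for n_ in("scene","side"):
    for c_,s in blobs(load(f"pics/{n_}0.png"),(135,60,30),(170,255,255),12): print(n_,c_,s[2:],plane(n_,*c_,.035))
    for c_,s in blobs(load(f"pics/{n_}0.png"),(0,120,100),(7,255,255),40)+blobs(load(f"pics/{n_}0.png"),(170,120,100),(180,255,255),40): print(n_,"red",c_,s,plane(n_,*c_,.061))
```

```text
[ 0.5347 -0.0432  0.1829] [0.0005 0.0005]
[ 0.6102 -0.0328  0.2144] [0.001 0.001]
[ 0.6163 -0.111   0.2136] [0.0007 0.0007]
[ 0.5386 -0.129   0.1871] [0.0006 0.0006]
centre [ 0.57496498 -0.07899419  0.19949444]
sides [np.float64(0.08249191872490617), np.float64(0.07845700283850578), np.float64(0.08412354603187341), np.float64(0.08601306915482271)]
n [ 0.35363312  0.00134481 -0.93538324] 20.709851593379657
yaw x 10.542689844837389 yaw y 3.487710492041932
[[0.5392, -0.0221, 0.012], [0.5503, -0.1481, 0.012], [0.6958, -0.1357, 0.012]] 0.12651258124027215 0.1460195980015824
yaws 5.023334398028764 4.859454622494772 ctr [ 0.61752508 -0.07888322  0.012     ]
[[0.5439, -0.0156, 0.012], [0.5515, -0.1524, 0.012], [0.6984, -0.1362, 0.012]] 0.13703070022904285 0.14776066452501632
yaws 3.1826847117561496 6.299694199437809 ctr [ 0.62117401 -0.07589819  0.012     ]
scene [319.26470588 166.08823529] [14 20 68] [0.9158714  0.54625205 0.035     ]
scene [312.19512195 165.14634146] [10 10 41] [0.89677781 0.56571275 0.035     ]
scene [292.41666667 227.36111111] [ 9 12 72] [0.59265767 0.16808436 0.035     
[... 187 characters left out ...]
ed [330.55555556 329.73333333] [325 325  11  10  45] [ 0.43441512 -0.27013989  0.061     ]
side [366.60402685 157.89932886] [ 15  24 149] [0.88148986 0.53280462 0.035     ]
side [369.69230769 173.53846154] [ 6  5 13] [0.84878535 0.42495794 0.035     ]
side [314.80327869 228.57377049] [10 13 61] [0.59766711 0.17362359 0.035     ]
side [326.76724138 369.07758621] [ 14  14 116] [ 0.48926414 -0.26544193  0.035     ]
side red [263.08185053 195.29537367] [252 188  23  15 281] [0.49563681 0.33341985 0.061     ]
side red [370.17777778 159.75555556] [367 152   7  17  45] [0.86502598 0.46603823 0.061     ]
side red [310.81395349 362.93023256] [304 358  13  11  43] [ 0.45908088 -0.26716019  0.061     ]
```

Red cup is at about (0.496, 0.335) and the target yellow cup at (0.500, 0.145). Tube lip centre is about (0.575, -0.079, 0.200) with yaw about 5°, and the bottle is at about (0.595, 0.17). Next I'll work out the moves.

```bash
cat >> h.py <<'E'
from scipy.spatial.transform import Rotation as Ro
def cur():
    o=get_obs(); w,x,y,z=o["orientation"]; return np.array(o["tcp_pos"]),Ro.from_quat([x,y,z,w]),o
def rot(tilt,psi,jaw):  # tool z = down the bore; tool y = world yaw psi+jaw in untilted frame (deg)
    b=Ro.from_euler("z",psi,degrees=True)*Ro.from_euler("y",-tilt,degrees=True)*Ro.from_euler("z",jaw,degrees=True)
    return b*Ro.from_matrix(np.array([[0,1,0],[1,0,0],[0,0,-1.]]))
def go(p,R=None):
    c,r,o=cur(); R=r if R is None else R
    print("t",round(o["t"],2),"shift mm",np.round(1e3*r.inv().apply(np.array(p)-c),1),"turn",np.round(np.degrees((r.inv()*R).as_rotvec()),1),"grip",round(o["gripper_width"],3),"F",np.round(o["contact_force"],1))
E
python3 - <<'E'
from h import *
go([.496,.335,.15]); go([.496,.335,.15],rot(0,0,66)); go([.496,.335,.062],rot(0,0,66))
print(cur()[1].as_matrix().round(3))
E
```

```text
t 0.1 shift mm [-317.4 -141.9   88.8] turn [0. 0. 0.] grip 0.997 F [-0.6 -0.4 -0.5]
t 0.1 shift mm [-317.4 -141.9   88.8] turn [-0.1  0.   0.1] grip 0.997 F [-0.6 -0.4 -0.5]
t 0.1 shift mm [-317.4 -141.8  176.8] turn [-0.1  0.   0.1] grip 0.997 F [-0.6 -0.4 -0.5]
[[-0.914  0.406 -0.001]
 [ 0.406  0.914 -0.001]
 [-0.    -0.002 -1.   ]]
```

drive_tool:
  targets:
    - [0,-0.06,-0.027,0.01,0,0,0]
    - [0,-0.115,-0.051,0.02,0,0,0]
    - [0,-0.17,-0.076,0.04,0,0,0]
    - [0,-0.225,-0.1,0.06,0,0,0]
    - [0,-0.28,-0.125,0.08,0,0,0]
    - [0,-0.3174,-0.142,0.089,0,0,0]
    - [0,-0.3174,-0.142,0.089,0,0,0]
    - [0,-0.3174,-0.142,0.089,0,0,0]
  newtons: 50

```text
t: 1.1
tcp_pos: [0.4953, 0.3356, 0.1496]
orientation: [-0.001, 0.207, 0.978, -0.001]
contact_force: [-0.5, 0.4, -0.2]
gripper_width: 1.001
```

Run:
```python
from h import *
K,R,c=cam("wrist"); im=get_image("wrist"); cv2.imwrite("pics/w1.png",im[:,:,::-1]); print(K.round(1).tolist(),c,R.round(2).tolist())
for c_,s in blobs(im,(0,150,70),(8,255,255),200)+blobs(im,(172,150,70),(180,255,255),200): print(c_,s,plane("wrist",*c_,.068),plane("wrist",*c_,.061))
go([.496,.335,.062])
```

```text
[[325.2, 0.0, 278.3], [0.0, 325.2, 205.7], [0.0, 0.0, 1.0]] [0.42233224 0.36898377 0.28378668] [[0.41, 0.91, -0.0], [0.87, -0.38, 0.31], [0.29, -0.13, -0.95]]
[273.19394699 214.44430516] [ 231  173   86   84 5584] [0.49131003 0.33466437 0.068     ] [0.4935606  0.33353124 0.061     ]
t 1.15 shift mm [-1.6 -0.8 87.8] turn [0. 0. 0.] grip 1.0 F [ 0.2  0.8 -0. ]
```

View pics/w1.png

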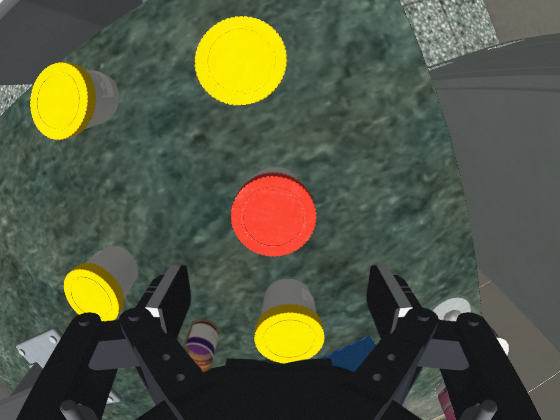

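The wrist view shows the red lid's top centre at about (274,216), giving about (0.492, 0.335), within 3–4 mm of the fixed cameras. I'm using (0.494, 0.3345). The fingers clear the neighbouring cups.

drive_tool:
  targets:
    - [0,0.0007,-0.0015,0.05,0,0,0]
    - [0,0.0007,-0.0015,0.08,0,0,0]
    - [0,0.0007,-0.0015,0.0876,0,0,0]
    - [0,0.0007,-0.0015,0.0876,0,0,0]
    - [1,0.0007,-0.0015,0.0876,0,0,0]
    - [1,0.0007,-0.0015,0.0876,0,0,0]
    - [1,0.0007,-0.0015,0.0876,0,0,0]
    - [1,0.0007,-0.0015,0.0876,0,0,0]

```text
t: 2.15
tcp_pos: [0.4947, 0.3359, 0.0643]
orientation: [0.0, 0.207, 0.978, 0.001]
contact_force: [-1.9, -1.6, 7.8]
gripper_width: 0.691
```

drive_tool:
  targets:
    - [1,0,0,0,0,0,0]
    - [1,0,0,0,0,0,0]
    - [1,0,0,-0.02,0,0,0]
    - [1,0,0,-0.06,0,0,0]
    - [1,0,0,-0.12,0,0,0]
    - [1,0,0,-0.18,0,0,0]
    - [1,0,0,-0.2,0,0,0]
    - [1,0,0,-0.2,0,0,0]

```text
t: 3.15
tcp_pos: [0.4954, 0.3363, 0.2672]
orientation: [0.002, 0.207, 0.978, 0.003]
contact_force: [0.6, -0.7, -1.7]
gripper_width: 0.69
```

Run:
```python
from h import *
a=get_image("wrist");b=get_image("scene");c=get_image("side")
cv2.imwrite("pics/w2.png",a[:,:,::-1]);cv2.imwrite("pics/s2.png",b[:,:,::-1]);cv2.imwrite("pics/d2.png",c[:,:,::-1])
o=[]
for n,i in(("scene",b),("side",c)):
    for c_,s in blobs(i,(0,120,100),(7,255,255),30)+blobs(i,(172,120,100),(180,255,255),30): print(n,c_,s)
P,R,ob=cur(); print(P,ob["gripper_width"])
# crop round the tool in both
z=[]
for n,i in(("scene",b),("side",c)):
    m=camera_model(n);T=np.array(m["camera_from_world"]);p=np.array(m["K"])@(T[:3,:3]@P+T[:3,3]);u,v=(p[:2]/p[2]).astype(int);print(u,v)
    z.append(cv2.resize(i[max(v-45,0):max(v-45,0)+90,u-45:u+45],(400,400),interpolation=cv2.INTER_CUBIC))
cv2.imwrite("pics/c2.png",np.hstack(z)[:,:,::-1])
```

```text
scene [228.71428571 137.        ] [226 133   6   9  42]
scene [243.12903226 136.87096774] [239 133   9   9  62]
scene [330.10204082 329.89795918] [325 325  11  10  49]
side [265.5785124  126.85123967] [260 121  13  13 121]
side [250.4516129  127.09677419] [248 123   6  10  31]
side [310.16071429 362.91071429] [304 357  13  12  56]
side [309.9375  361.53125] [305 358  11   8  32]
[0.49363412 0.33505397 0.2630485 ] 0.6896748050134809
235 137
259 126
```

View pics/c2.png

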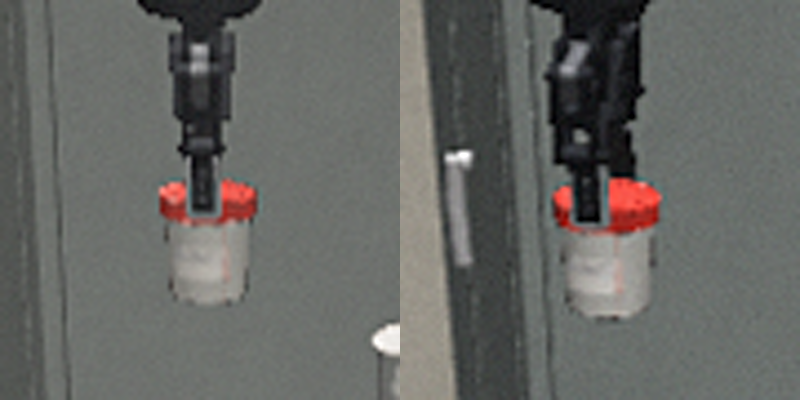

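The cup is held by the upper part of its lid and hangs straight. Next I'll check how far it sits off-centre in the jaws.

Run:
```python
from h import *
P,R,ob=cur(); print(P)
def hull(im):
    h=cv2.cvtColor(im,cv2.COLOR_RGB2HSV); m=cv2.inRange(h,np.array((0,120,60)),np.array((7,255,255)))|cv2.inRange(h,np.array((172,120,60)),np.array((180,255,255)));return m
for n,f in(("scene","s2"),("side","d2")):
    m=hull(load(f"pics/{f}.png")); T=np.array(camera_model(n)["camera_from_world"]);p=np.array(camera_model(n)["K"])@(T[:3,:3]@(P-[0,0,.003])+T[:3,3]);u,v=p[:2]/p[2]
    m[:int(v-15)]=0;m[int(v+15):]=0;m[:,:int(u-20)]=0;m[:,int(u+20):]=0
    xs=np.where((m>0).sum(0)>=2)[0];ys,_=np.where(m>0);uc=(xs.min()+xs.max())/2;print(n,"tcp px",u,v,"lid ctr u",uc,xs.min(),xs.max(),"rows",ys.min(),ys.max(),"off mm",(uc-u)*p[2]/camera_model(n)["K"][0][0]*1e3)
m=hull(load("pics/w2.png"));ys,xs=np.where(m>0);print("wrist",xs.min(),xs.max(),ys.min(),ys.max())
im=load("pics/w2.png"); cv2.imwrite("pics/w2c.png",im[150:420,100:460,::-1])
```

```text
[0.49363412 0.33505397 0.2630485 ]
scene tcp px 235.48073219333034 138.52425261937634 lid ctr u 236.5 226 247 rows 133 141 off mm 2.8659315482612846
side tcp px 259.06038859866004 127.60612337854153 lid ctr u 260.0 249 271 rows 121 133 off mm 2.4107827444720478
wrist 3 341 215 333
```

View pics/w2.png

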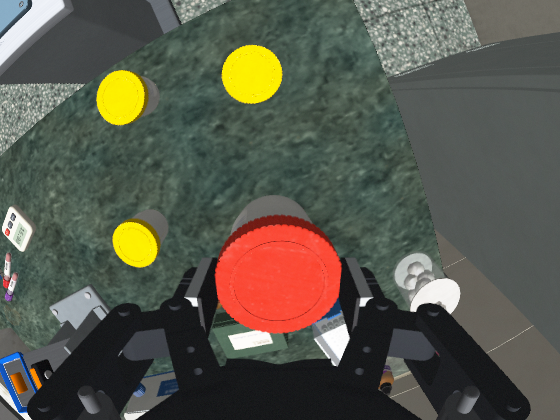

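Run:
```python
from h import *
P,R,ob=cur()
for v0,v1 in((225,333),):
    a=plane("wrist",278.5,v0,P[2]+.004);b=plane("wrist",278.5,v1,P[2]+.004)
    print("dia",np.linalg.norm(a-b)*1e3,"ctr tool mm",1e3*R.inv().apply((a+b)/2-P))
a=plane("wrist",216,275,P[2]+.004);b=plane("wrist",342,275,P[2]+.004);print(np.linalg.norm(a-b))
# tube plan
psi=5; ax=Ro.from_euler("z",psi,degrees=True).apply([-np.sin(np.radians(25)),0,np.cos(np.radians(25))])
L=np.array([.575,-.079,.1995]); print("axis",ax,"mouth",L-.007*ax)
Rt=rot(25,5,0); go(L+.1*ax,Rt); print(Rt.as_matrix().round(3))
```

```text
dia 60.215670348849095 ctr tool mm [-1.48245147  0.77780184 -4.00159434]
0.058890740760947524
axis [-0.42101007 -0.03683361  0.90630779] mouth [ 0.57794707 -0.07874216  0.19315585]
t 3.3 shift mm [-204.7 -366.3  -26.9] turn [-22.6 -13.3  60.2] grip 0.69 F [-0.3 -0.9 -0.6]
[[-0.087  0.903  0.421]
 [ 0.996  0.079  0.037]
 [ 0.     0.423 -0.906]]
```

Run:
```python
from h import *
ax=Ro.from_euler("z",5,degrees=True).apply([-np.sin(np.radians(25)),0,np.cos(np.radians(25))])
L=np.array([.575,-.079,.1995]);Rt=rot(25,5,0); go(L+.14*ax+Rt.apply([-.085,0,0]),Rt)
```

```text
t 3.3 shift mm [-230.9 -448.9  -63.1] turn [-22.6 -13.3  60.2] grip 0.69 F [-0.3 -0.9 -0.6]
```

drive_tool:
  targets:
    - [1,-0.01,-0.03,-0.04,-2,-1.3,6]
    - [1,-0.04,-0.08,-0.06,-5,-3,13]
    - [1,-0.07,-0.13,-0.063,-7.5,-4.4,20]
    - [1,-0.095,-0.185,-0.063,-10,-6,27]
    - [1,-0.12,-0.235,-0.063,-12.5,-7.4,33.5]
    - [1,-0.15,-0.29,-0.063,-15,-8.8,40]
    - [1,-0.175,-0.34,-0.063,-17.5,-10.3,46.5]
    - [1,-0.2,-0.39,-0.063,-19.8,-11.7,53]

```text
t: 4.3
tcp_pos: [0.5179, -0.1044, 0.3248]
orientation: [0.129, 0.616, 0.764, 0.141]
contact_force: [0.5, 0.2, -0.4]
gripper_width: 0.687
```

Run:
```python
from h import *
ax=Ro.from_euler("z",5,degrees=True).apply([-np.sin(np.radians(25)),0,np.cos(np.radians(25))])
L=np.array([.575,-.079,.1995]);Rt=rot(25,5,0); go(L+.14*ax+Rt.apply([-.085,0,0]),Rt); print(cur()[2]["q"].round(2))
```

```text
t 4.3 shift mm [-64.3  -7.3  -3. ] turn [-2.9 -1.5  6.9] grip 0.687 F [ 0.5  0.2 -0.4]
[-0.25  0.04  0.46  2.06 -0.23  0.69  0.57]
```

drive_tool:
  targets:
    - [1,-0.04,-0.005,-0.002,-1.5,-0.8,3.5]
    - [1,-0.0643,-0.0073,-0.003,-2.9,-1.5,6.9]
    - [1,-0.0643,-0.0073,-0.003,-2.9,-1.5,6.9]

```text
t: 4.68
tcp_pos: [0.5222, -0.1706, 0.3249]
orientation: [0.145, 0.661, 0.719, 0.158]
contact_force: [-0.3, 1.1, -0.9]
gripper_width: 0.688
```

Run:
```python
from h import *
K,R,c=cam("wrist");im=get_image("wrist");cv2.imwrite("pics/w3.png",im[:,:,::-1]); np.savez("w3.npz",K=K,R=R,c=c)
```

```text
(no output)
```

View pics/w3.png

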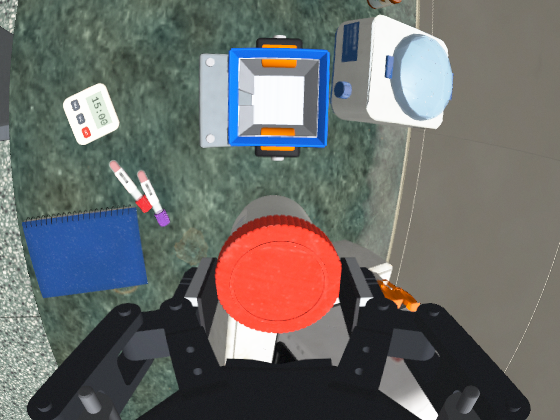

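The wrist view shows the mouth's blue lip frame unobstructed, with outer corners at about (229,49), (330,49), (327,147) and (230,147). I'll use these to refine the tube pose.

Run:
```python
from h import *
im=load("pics/w3.png"); h=cv2.cvtColor(im,cv2.COLOR_RGB2HSV); m=cv2.inRange(h,np.array((105,170,100)),np.array((120,255,255))); m[:, :215]=0;m[160:]=0;m[:,333:]=0
cs,_=cv2.findContours(m,cv2.RETR_EXTERNAL,cv2.CHAIN_APPROX_NONE); c=max(cs,key=cv2.contourArea); q=cv2.approxPolyDP(c,8,True)[:,0]; print(q.tolist())
z=np.load("w3.npz"); 
def wr(u,v):
    K,R=z["K"],z["R"]; d=np.array([u-K[0,2],v-K[1,2]])/K[0,0]; r=np.hypot(*d); return R.T@np.array([*(d/r*np.sin(r)),np.cos(r)])
ax=Ro.from_euler("z",5,degrees=True).apply([-np.sin(np.radians(25)),0,np.cos(np.radians(25))]); L=np.array([.575,-.079,.1995])
# corners on lip plane; scale of the square (78) fixes height
for dz in(0,-.003,.003):
    P=[]
    for u,v in q:
        d=wr(u,v); P.append(z["c"]+d*((L+dz*ax-z["c"])@ax)/(d@ax))
    P=np.array(P); print(dz,np.round(P,4).tolist(),"ctr",P.mean(0).round(4),"sides",[round(np.linalg.norm(P[i]-P[i-1])*1e3,1) for i in range(4)])
    for i in range(4):
        e=P[i]-P[i-1]; l=Ro.from_euler("z",-5,degrees=True).apply(e); print(" edge dir",np.round(l*1e3,1))
# triangulated with the side/scene corners : order left,top,right,bottom= FL,BL,BR,FR
S=[(68,143),(170,62),(258,115),(157,200)];D=[(43,110),(167,33),(229,108),(98,193)]
cor=[min(q.tolist(),key=lambda p:np.hypot(p[0]-a,p[1]-b)) for a,b in((229,49),(330,49),(327,147),(230,147))]
X=[]
for s,d,w in zip(S,D,cor):
    A=0;b=0
    for cc,dd in(ray("scene",300+s[0]/3.95-.4,180+s[1]/4-.4),ray("side",305+d[0]/3.59-.4,200+d[1]/3.704-.4),(z["c"],wr(*w))):
        wt=1; Pm=np.eye(3)-np.outer(dd,dd);A=A+wt*Pm;b=b+wt*Pm@cc
    X.append(np.linalg.solve(A,b))
X=np.array(X);print(X.round(4).tolist(),X.mean(0).round(4)); n=np.cross(X[2]-X[0],X[3]-X[1]);n/=np.linalg.norm(n);print(n,np.degrees(np.arccos(abs(n[2]))))
```

```text
[[231, 48], [228, 142], [326, 145], [329, 52]]
0 [[0.5347, -0.0414, 0.1823], [0.5381, -0.1214, 0.1806], [0.6133, -0.1177, 0.2157], [0.6079, -0.0386, 0.2164]] ctr [ 0.5735 -0.0798  0.1988] sides [np.float64(80.8), np.float64(80.1), np.float64(83.1), np.float64(79.3)]
 edge dir [-73.2   3.6 -34.1]
 edge dir [ -3.6 -80.   -1.7]
 edge dir [75.3 -2.9 35.1]
 edge dir [ 1.5 79.2  0.7]
-0.003 [[0.5355, -0.0408, 0.1794], [0.539, -0.1217, 0.1777], [0.615, -0.1179, 0.2132], [0.6095, -0.038, 0.2139]] ctr [ 0.5748 -0.0796  0.196 ] sides [np.float64(81.7), np.float64(81.0), np.float64(84.0), np.float64(80.1)]
 edge dir [-74.    3.7 -34.5]
 edge dir [ -3.6 -80.9  -1.7]
 edge dir [76.1 -2.9 35.5]
 edge dir [ 1.5 80.1  0.7]
0.003 [[0.5338, -0.042, 0.1852], [0.5372, -0.1211, 0.1836], [0.6117, -0.1174, 0.2183], [0.6063, -0.0392, 0.2189]] ctr [ 0.5723 -0.0799  0.2015] sides [np.float64(79.9), np.float64(79.2), np.float64(82.2), np.float64(78.4)]
 edge dir [-72.4   3.6 -33.7]
 edge dir [ -3.5 -79.1  -1.6]
 edge dir [74.5 -2.8 34.7]
 edge dir [ 1.4 78.4  0.7]
[[0.5353, -0.0415, 0.1818], [0.6071, -0.0386, 0.2177], [0.6124, -0.1172, 0.2176], [0.5404, -0.1225, 0.1824]] [ 0.5738 -0.0799  0.1999]
[ 0.44208038  0.02641072 -0.89658653] 26.287052271352266
```

```bash
cat >> h.py <<'E'
PSI=3.3
AX=Ro.from_euler("z",PSI,degrees=True).apply([-np.sin(np.radians(25)),0,np.cos(np.radians(25))])
LIP=np.array([.5738,-.0799,.1997]); RT=rot(25,PSI,0)
def st(s,off=(0,0)):  # TCP s above the lip plane, cup centre off (tool x,y)
    go(LIP+s*AX-RT.apply([off[0],off[1],0]),RT)
def where(off=(0,0)):
    c,r,o=cur(); d=RT.inv().apply(c+r.apply([off[0],off[1],0])-LIP); print("above lip",round(-d[2]*1e3,1),"lateral tool xy",np.round(d[:2]*1e3,1),"F tool",np.round(r.inv().apply(o["contact_force"]),1))
E
python3 - <<'E'
from h import *
o=(-.0017,.0008); st(.14,o); st(.075,o)
E
```

```text
t 4.72 shift mm [87.7 -0.4 -1.5] turn [-0.2 -0.8  1.5] grip 0.689 F [-0.3 -0.4 -0.6]
t 4.72 shift mm [86.8 -0.2 63.5] turn [-0.2 -0.8  1.5] grip 0.689 F [-0.3 -0.4 -0.6]
```

drive_tool:
  targets:
    - [1,0.045,0,-0.001,0,-0.4,0.8]
    - [1,0.08,0,-0.001,-0.2,-0.8,1.5]
    - [1,0.0875,-0.0003,0.01,-0.2,-0.8,1.5]
    - [1,0.0872,-0.0003,0.04,-0.2,-0.8,1.5]
    - [1,0.0868,-0.0002,0.0635,-0.2,-0.8,1.5]
    - [1,0.0868,-0.0002,0.0635,-0.2,-0.8,1.5]
    - [1,0.0868,-0.0002,0.0635,-0.2,-0.8,1.5]

```text
t: 5.6
tcp_pos: [0.5413, -0.0803, 0.2676]
orientation: [0.149, 0.67, 0.71, 0.157]
contact_force: [-0.6, 0.3, -0.5]
gripper_width: 0.691
```

Run:
```python
from h import *
o=(-.0017,.0008); where(o); st(.05,o); st(.003,o)
z=[]
for n,P0 in(("scene",LIP),("side",LIP)):
    i=get_image(n);m=camera_model(n);T=np.array(m["camera_from_world"]);p=np.array(m["K"])@(T[:3,:3]@P0+T[:3,3]);u,v=(p[:2]/p[2]).astype(int)
    z.append(cv2.resize(i[v-55:v+35,u-45:u+45],(400,400),interpolation=cv2.INTER_CUBIC))
cv2.imwrite("pics/c4.png",np.hstack(z)[:,:,::-1])
```

```text
above lip 75.2 lateral tool xy [-0.2  0.1] F tool [ 0.4 -0.8  0.2]
t 5.6 shift mm [ 0.2 -0.1 25.2] turn [0.  0.1 0. ] grip 0.691 F [-0.6  0.3 -0.5]
t 5.6 shift mm [ 0.3 -0.1 72.2] turn [0.  0.1 0. ] grip 0.691 F [-0.6  0.3 -0.5]
```

View pics/c4.png

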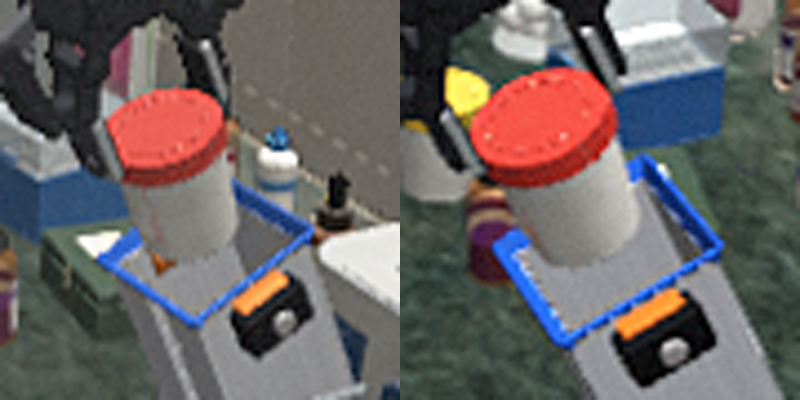

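The cup is aligned and just above the mouth. Inserting now.

drive_tool:
  targets:
    - [1,0.0003,0,0.01,0,0.1,0]
    - [1,0.0003,0,0.022,0,0.1,0]
    - [1,0.0003,0,0.03,0,0.1,0]
    - [1,0.0003,0,0.038,0,0.1,0]
    - [1,0.0003,0,0.046,0,0.1,0]
    - [1,0.0003,0,0.052,0,0.1,0]
    - [1,0.0003,0,0.052,0,0.1,0]

```text
t: 6.58
tcp_pos: [0.5635, -0.0788, 0.2207]
orientation: [0.149, 0.67, 0.71, 0.158]
contact_force: [-0.0, 0.5, -0.4]
gripper_width: 0.688
```

Run:
```python
from h import *
o=(-.0017,.0008); where(o); st(.003,o)
```

```text
above lip 23.3 lateral tool xy [0.  0.4] F tool [ 0.5 -0.2  0.4]
t 6.58 shift mm [-0.  -0.4 20.3] turn [ 0.1 -0.1  0. ] grip 0.688 F [-0.   0.5 -0.4]
```

drive_tool:
  targets:
    - [1,0,-0.0004,0.007,0,0,0]
    - [1,0,-0.0004,0.013,0,0,0]
    - [1,0,-0.0004,0.018,0,0,0]
    - [1,0,-0.0004,0.0195,0,0,0]
    - [1,0,-0.0004,0.0195,0,0,0]

```text
t: 7.2
tcp_pos: [0.5714, -0.0787, 0.2027]
orientation: [0.149, 0.67, 0.71, 0.158]
contact_force: [0.6, -2.5, -0.9]
gripper_width: 0.686
```

Run:
```python
from h import *
o=(-.0017,.0008); where(o)
```

```text
above lip 3.7 lateral tool xy [-0.4 -0. ] F tool [-2.6  0.   1. ]
```

drive_tool:
  targets:
    - [0,0,0,0,0,0,0]
    - [0,0,0,0,0,0,0]
    - [0,0,0,0,0,0,0]
    - [0,0,0,-0.02,0,0,0]
    - [0,0,0,-0.05,0,0,0]
    - [1,0,0,-0.05,0,0,0]
    - [1,0,0,-0.05,0,0,0]
    - [1,0,0,-0.05,0,0,0]

```text
t: 8.2
tcp_pos: [0.55, -0.0797, 0.2471]
orientation: [0.148, 0.67, 0.71, 0.157]
contact_force: [0.3, -0.2, -0.4]
gripper_width: 0.38
```

drive_tool:
  targets:
    - [1,0,0,0,0,0,0]
    - [1,0,0,0,0,0,0]
    - [1,0,0,0,0,0,0]

```text
t: 8.57
tcp_pos: [0.55, -0.0798, 0.2469]
orientation: [0.148, 0.67, 0.71, 0.157]
contact_force: [-0.3, -0.8, -0.4]
gripper_width: 0.001
```

Run:
```python
from h import *
where(); st(.020); st(-.005)
z=[]
for n in("scene","side"):
    i=get_image(n);m=camera_model(n);T=np.array(m["camera_from_world"]);p=np.array(m["K"])@(T[:3,:3]@LIP+T[:3,3]);u,v=(p[:2]/p[2]).astype(int)
    z.append(cv2.resize(i[v-55:v+35,u-45:u+45],(400,400),interpolation=cv2.INTER_CUBIC))
cv2.imwrite("pics/c5.png",np.hstack(z)[:,:,::-1])
```

```text
above lip 52.8 lateral tool xy [ 1.5 -1.6] F tool [-0.8 -0.5  0.2]
t 8.57 shift mm [-1.5  1.6 32.8] turn [-0. -0.  0.] grip 0.001 F [-0.3 -0.8 -0.4]
t 8.57 shift mm [-1.5  1.6 57.8] turn [-0. -0.  0.] grip 0.001 F [-0.3 -0.8 -0.4]
```

View pics/c5.png

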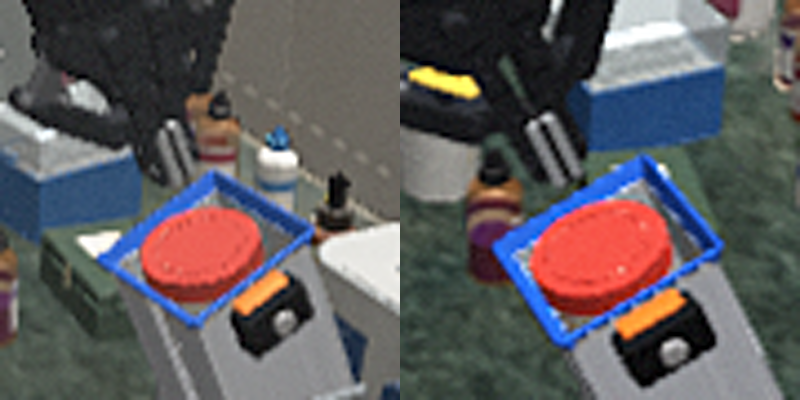

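The red cup sits centred in the mouth. Next I'll push it down with shut fingers.

drive_tool:
  targets:
    - [1,-0.0015,0.0016,0.025,0,0,0]
    - [1,-0.0015,0.0016,0.04,0,0,0]
    - [1,-0.0015,0.0016,0.045,0,0,0]
    - [1,-0.0015,0.0016,0.05,0,0,0]
    - [1,-0.0015,0.0016,0.055,0,0,0]
    - [1,-0.0015,0.0016,0.058,0,0,0]

```text
t: 9.43
tcp_pos: [0.5763, -0.0797, 0.1955]
orientation: [0.148, 0.67, 0.71, 0.158]
contact_force: [-0.0, 0.2, 3.7]
gripper_width: 0.004
```

Run:
```python
from h import *
where(); st(-.025)
```

```text
above lip -4.9 lateral tool xy [0.1 0.5] F tool [ 0.2  1.5 -3.3]
t 9.43 shift mm [-0.1 -0.5 20.1] turn [ 0. -0.  0.] grip 0.004 F [-0.   0.2  3.7]
```

drive_tool:
  targets:
    - [1,0,-0.0005,0.004,0,0,0]
    - [1,0,-0.0005,0.008,0,0,0]
    - [1,0,-0.0005,0.012,0,0,0]
    - [1,0,-0.0005,0.015,0,0,0]

```text
t: 9.93
tcp_pos: [0.5821, -0.0793, 0.1811]
orientation: [0.148, 0.67, 0.71, 0.157]
contact_force: [0.2, 0.8, -0.6]
gripper_width: 0.004
```

drive_tool:
  targets:
    - [1,0,0,0.003,0,0,0]
    - [1,0,0,0.006,0,0,0]
    - [1,0,0,0.009,0,0,0]
    - [1,0,0,0.009,0,0,0]

```text
t: 10.42
tcp_pos: [0.5859, -0.0791, 0.1727]
orientation: [0.148, 0.67, 0.71, 0.157]
contact_force: [0.3, 0.2, -0.7]
gripper_width: 0.005
```

Run:
```python
from h import *
where()
```

```text
above lip -29.6 lateral tool xy [ 0.1 -0.4] F tool [0.2 0.  0.7]
```

drive_tool:
  targets:
    - [1,0,0,-0.04,0,0,0]
    - [1,0,0,-0.09,0,0,0]
    - [0,0,0,-0.12,0,0,0]
    - [0,0,0,-0.12,0,0,0]

```text
t: 10.92
tcp_pos: [0.536, -0.0821, 0.2838]
orientation: [0.149, 0.67, 0.71, 0.159]
contact_force: [0.6, 0.2, 0.2]
gripper_width: 0.419
```

Run:
```python
from h import *
where(); go([.5,.1445,.15],rot(0,0,66))
z=[]
for n in("scene","side"):
    i=get_image(n);m=camera_model(n);T=np.array(m["camera_from_world"]);p=np.array(m["K"])@(T[:3,:3]@LIP+T[:3,3]);u,v=(p[:2]/p[2]).astype(int)
    z.append(cv2.resize(i[v-35:v+35,u-35:u+35],(400,400),interpolation=cv2.INTER_CUBIC))
cv2.imwrite("pics/c6.png",np.hstack(z)[:,:,::-1])
```

```text
above lip 92.2 lateral tool xy [-0.   1.3] F tool [0.2 0.7 0.1]
t 10.93 shift mm [228.2 -77.8 111.6] turn [ 22.7  13.7 -61.6] grip 0.419 F [0.6 0.2 0.2]
```

View pics/c6.png

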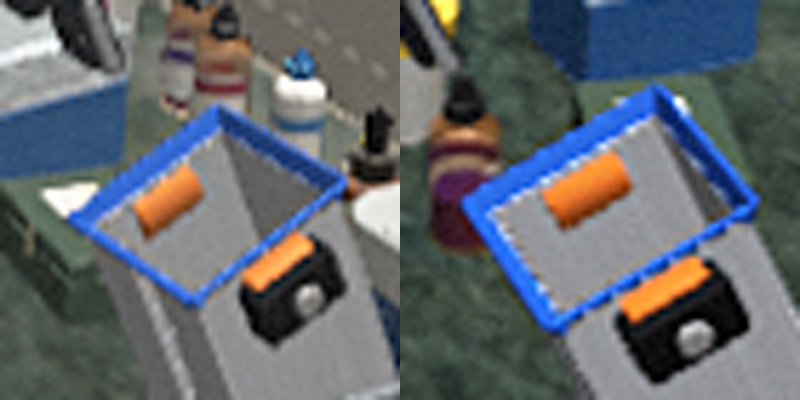

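The red cup has gone through and both catches are out again. Next is the yellow cup.

drive_tool:
  targets:
    - [0,0.03,-0.01,0.0,3,1.8,-8]
    - [0,0.065,-0.02,0.01,6,3.6,-16]
    - [0,0.1,-0.033,0.03,9,5.5,-24.5]
    - [0,0.135,-0.045,0.05,12,7.3,-33]
    - [0,0.17,-0.057,0.07,15,9,-41]
    - [0,0.2,-0.068,0.09,18,10.8,-49]
    - [0,0.225,-0.076,0.108,21,12.6,-57]
    - [0,0.2282,-0.0778,0.1116,22.7,13.7,-61.6]

```text
t: 12.02
tcp_pos: [0.4969, 0.1472, 0.1441]
orientation: [-0.005, 0.205, 0.979, -0.002]
contact_force: [0.8, -0.1, 0.0]
gripper_width: 0.999
```

drive_tool:
  targets:
    - [0,0,0,0,0,0,0]
    - [0,0,0,0,0,0,0]

```text
t: 12.28
tcp_pos: [0.4963, 0.1467, 0.1431]
orientation: [-0.006, 0.206, 0.979, -0.002]
contact_force: [-0.4, 0.1, 0.5]
gripper_width: 0.999
```

Run:
```python
from h import *
go([.5,.1445,.062],rot(0,0,66)); print(cur()[0])
im=get_image("wrist"); cv2.imwrite("pics/w7.png",im[:,:,::-1])
for c_,s in blobs(im,(22,140,120),(34,255,255),800): print(c_,s,plane("wrist",*c_,.068))
b=load("pics/w1.png")
```

```text
t 12.28 shift mm [-5.2  0.  81. ] turn [-0.4 -0.6  0.3] grip 0.999 F [-0.4  0.1  0.5]
[0.49626364 0.14669408 0.14308224]
[279.79302587   6.59730034] [244   0  73  18 889] [0.36437171 0.20586764 0.068     ]
[478.86995074   8.5270936 ] [ 446    0   63   22 1015] [0.4065431  0.34549062 0.068     ]
[276.65872175 223.88382768] [ 233  183   88   83 5664] [0.49743937 0.14503201 0.068     ]
[486.95246479 258.73450704] [ 455  227   62   65 2840] [0.59985548 0.29440953 0.068     ]
```

drive_tool:
  targets:
    - [0,-0.0058,0,0.04,-0.4,-0.6,0.3]
    - [0,-0.0058,0,0.07,-0.4,-0.6,0.3]
    - [0,-0.0058,0,0.0815,-0.4,-0.6,0.3]
    - [0,-0.0058,0,0.0815,-0.4,-0.6,0.3]
    - [1,-0.0058,0,0.0815,-0.4,-0.6,0.3]
    - [1,-0.0058,0,0.0815,-0.4,-0.6,0.3]
    - [1,-0.0058,0,0.0815,-0.4,-0.6,0.3]
    - [1,-0.0058,0,0.0815,-0.4,-0.6,0.3]

```text
t: 13.32
tcp_pos: [0.5021, 0.1441, 0.0638]
orientation: [0.001, 0.208, 0.978, 0.001]
contact_force: [-1.5, -1.2, 9.1]
gripper_width: 0.686
```

drive_tool:
  targets:
    - [1,0,0,0,0,0,0]
    - [1,0,0,0,0,0,0]
    - [1,0,0,-0.02,0,0,0]
    - [1,0,0,-0.06,0,0,0]
    - [1,0,0,-0.12,0,0,0]
    - [1,0,0,-0.18,0,0,0]
    - [1,0,0,-0.24,0,0,0]
    - [1,0,0,-0.26,0,0,0]

```text
t: 14.32
tcp_pos: [0.5026, 0.1442, 0.3279]
orientation: [0.004, 0.208, 0.978, 0.003]
contact_force: [0.0, -0.3, -1.4]
gripper_width: 0.691
```

drive_tool:
  targets:
    - [1,0,0,0,0,0,0]
    - [1,0,0,0,0,0,0]

```text
t: 14.58
tcp_pos: [0.5021, 0.1441, 0.3268]
orientation: [0.003, 0.208, 0.978, 0.002]
contact_force: [-0.3, -0.0, -0.9]
gripper_width: 0.692
```

Run:
```python
from h import *
P,R,o=cur(); im=get_image("wrist"); cv2.imwrite("pics/w8.png",im[:,:,::-1])
h=cv2.cvtColor(im,cv2.COLOR_RGB2HSV)
for V in (120,200):
  for c_,s in blobs(im,(22,140,V),(34,255,255),3000): print(c_,s)
m=cv2.inRange(h,np.array((22,140,225)),np.array((34,255,255)));m[:190]=0
ys,xs=np.where(m>0);print(xs.min(),xs.max(),ys.min(),ys.max())
for v0,v1 in((ys.min(),ys.max()),):
    a=plane("wrist",278.5,v0,P[2]+.004);b=plane("wrist",278.5,v1,P[2]+.004);print(np.linalg.norm(a-b),1e3*R.inv().apply((a+b)/2-P))
st(.14); print(P)
```

```text
[278.12708679 270.55703173] [  214   215   129   113 11441]
[278.20322004 270.79579606] [  215   215   127   112 11180]
215 432 190 326
0.07100533774306468 [ 9.08211136  0.58727225 -4.04775918]
t 14.62 shift mm [-104.4 -202.3   -0.8] turn [-22.  -13.6  61.6] grip 0.687 F [ 0.  -0.3 -1.1]
[0.50206473 0.14406379 0.32681071]
```

Run:
```python
from h import *
for f in("w2","w8"):
    im=load(f"pics/{f}.png"); 
    print(f,"top",[(v,*im[v,250:306].mean(0).astype(int)) for v in range(206,240,2)])
    print("bot",[(v,*im[v,268:288].mean(0).astype(int)) for v in range(318,340,2)])
    print("row 275",[(u,*im[275,u]) for u in list(range(208,222,2))+list(range(334,348,2))])
```

```text
w2 top [(206, np.int64(101), np.int64(102), np.int64(98)), (208, np.int64(102), np.int64(103), np.int64(99)), (210, np.int64(104), np.int64(104), np.int64(100)), (212, np.int64(105), np.int64(105), np.int64(101)), (214, np.int64(105), np.int64(101), np.int64(97)), (216, np.int64(107), np.int64(68), np.int64(63)), (218, np.int64(109), np.int64(45), np.int64(38)), (220, np.int64(111), np.int64(33), np.int64(25)), (222, np.int64(112), np.int64(27), np.int64(19)), (224, np.int64(122), np.int64(31), np.int64(23)), (226, np.int64(186), np.int64(51), np.int64(37)), (228, np.int64(224), np.int64(62), np.int64(45)), (230, np.int64(242), np.int64(70), np.int64(51)), (232, np.int64(250), np.int64(73), np.int64(54)), (234, np.int64(250), np.int64(75), np.int64(55)), (236, np.int64(251), np.int64(75), np.int64(56)), (238, np.int64(251), np.int64(75), np.int64(56))]
bot [(318, np.int64(251), np.int64(75), np.int64(56)), (320, np.int64(199), np.int64(50), np.int64(37)), (322, np.int64(250), np.int64(73), np.int64(55)), (324, np.int64(251), np.int64(72), np.int64(52)), (326, np.int64(251), np.int64(
[... 2434 characters left out ...]
ow 275 [(208, np.uint8(21), np.uint8(21), np.uint8(22)), (210, np.uint8(20), np.uint8(22), np.uint8(24)), (212, np.uint8(21), np.uint8(21), np.uint8(23)), (214, np.uint8(21), np.uint8(20), np.uint8(23)), (216, np.uint8(252), np.uint8(235), np.uint8(0)), (218, np.uint8(252), np.uint8(235), np.uint8(0)), (220, np.uint8(252), np.uint8(236), np.uint8(0)), (334, np.uint8(253), np.uint8(239), np.uint8(0)), (336, np.uint8(253), np.uint8(239), np.uint8(0)), (338, np.uint8(253), np.uint8(238), np.uint8(0)), (340, np.uint8(253), np.uint8(238), np.uint8(0)), (342, np.uint8(23), np.uint8(23), np.uint8(24)), (344, np.uint8(22), np.uint8(21), np.uint8(22)), (346, np.uint8(21), np.uint8(22), np.uint8(23))]
```

Run:
```python
from h import *
P,R,o=cur()
for v0,v1 in((225,333),(216,327)):
    a=plane("wrist",278.5,v0,P[2]+.004);b=plane("wrist",278.5,v1,P[2]+.004);print(np.linalg.norm(a-b),1e3*R.inv().apply((a+b)/2-P))
st(.14,(.0027,.0006))
```

```text
0.06044429815879348 [-1.53963563  0.74942495 -3.98835757]
0.060437587789057765 [ 2.59416195  0.74965006 -4.00899382]
t 14.62 shift mm [-105.2 -204.9   -0.6] turn [-22.  -13.6  61.6] grip 0.687 F [ 0.  -0.3 -1.1]
```

drive_tool:
  targets:
    - [1,-0.014,-0.027,0,-3,-1.8,8]
    - [1,-0.028,-0.054,0,-6,-3.6,16]
    - [1,-0.042,-0.082,0,-9,-5.4,24.5]
    - [1,-0.056,-0.109,0,-12,-7.2,33]
    - [1,-0.07,-0.136,0,-15,-9,41]
    - [1,-0.084,-0.163,0,-18,-10.8,49]
    - [1,-0.098,-0.19,0,-20.5,-12.6,57]
    - [1,-0.1052,-0.2049,-0.0006,-22,-13.6,61.6]

```text
t: 15.62
tcp_pos: [0.5129, -0.0875, 0.3246]
orientation: [0.148, 0.672, 0.708, 0.156]
contact_force: [0.3, 0.6, -0.5]
gripper_width: 0.687
```

drive_tool:
  targets:
    - [1,0,0,0,0,0,0]
    - [1,0,0,0,0,0,0]

```text
t: 15.88
tcp_pos: [0.5125, -0.0868, 0.3237]
orientation: [0.147, 0.672, 0.709, 0.156]
contact_force: [-0.1, 0.7, -0.9]
gripper_width: 0.692
```

Run:
```python
from h import *
o=(.0026,.0007); where(o); st(.075,o)
```

```text
above lip 138.4 lateral tool xy [-0.8 -2.7] F tool [ 0.7 -0.4  0.8]
t 15.88 shift mm [ 0.9  3.  63.4] turn [-0.2  0.1 -0.2] grip 0.692 F [-0.1  0.7 -0.9]
```

drive_tool:
  targets:
    - [1,0.0009,0.003,0.03,-0.2,0.1,-0.2]
    - [1,0.0009,0.003,0.055,-0.2,0.1,-0.2]
    - [1,0.0009,0.003,0.0634,-0.2,0.1,-0.2]
    - [1,0.0009,0.003,0.0634,-0.2,0.1,-0.2]
    - [1,0.0009,0.003,0.0634,-0.2,0.1,-0.2]

```text
t: 16.5
tcp_pos: [0.542, -0.0844, 0.2682]
orientation: [0.149, 0.67, 0.71, 0.158]
contact_force: [0.3, -0.2, -1.3]
gripper_width: 0.693
```

Run:
```python
from h import *
o=(.0026,.0007); where(o); st(.003,o)
```

```text
above lip 75.6 lateral tool xy [-0.   0.6] F tool [-0.2 -0.2  1.3]
t 16.5 shift mm [-0.  -0.7 72.6] turn [ 0.  -0.   0.1] grip 0.693 F [ 0.3 -0.2 -1.3]
```

drive_tool:
  targets:
    - [1,0,-0.0006,0.01,0,0,0]
    - [1,0,-0.0006,0.022,0,0,0]
    - [1,0,-0.0006,0.03,0,0,0]
    - [1,0,-0.0006,0.038,0,0,0]
    - [1,0,-0.0006,0.046,0,0,0]
    - [1,0,-0.0006,0.052,0,0,0]
    - [1,0,-0.0006,0.052,0,0,0]

```text
t: 17.38
tcp_pos: [0.5633, -0.0831, 0.2203]
orientation: [0.148, 0.67, 0.71, 0.157]
contact_force: [-0.8, -0.5, -0.4]
gripper_width: 0.688
```

Run:
```python
from h import *
o=(.0026,.0007); where(o); st(.003,o)
```

```text
above lip 23.2 lateral tool xy [ 0.  -0.3] F tool [-0.5 -1.  -0. ]
t 17.38 shift mm [-0.   0.3 20.2] turn [-0.  -0.   0.1] grip 0.688 F [-0.8 -0.5 -0.4]
```

drive_tool:
  targets:
    - [1,0,0.0003,0.007,0,0,0]
    - [1,0,0.0003,0.013,0,0,0]
    - [1,0,0.0003,0.018,0,0,0]
    - [1,0,0.0003,0.0195,0,0,0]
    - [1,0,0.0003,0.0195,0,0,0]

```text
t: 18.0
tcp_pos: [0.5717, -0.0829, 0.2027]
orientation: [0.148, 0.67, 0.71, 0.157]
contact_force: [-0.4, -2.1, -0.9]
gripper_width: 0.691
```

drive_tool:
  targets:
    - [0,0,0,0,0,0,0]
    - [0,0,0,0,0,0,0]
    - [0,0,0,0,0,0,0]
    - [0,0,0,-0.02,0,0,0]
    - [0,0,0,-0.05,0,0,0]
    - [1,0,0,-0.05,0,0,0]
    - [1,0,0,-0.05,0,0,0]
    - [1,0,0,-0.05,0,0,0]

```text
t: 19.0
tcp_pos: [0.5505, -0.0839, 0.2471]
orientation: [0.148, 0.67, 0.71, 0.157]
contact_force: [-0.2, -0.4, -0.5]
gripper_width: 0.379
```

drive_tool:
  targets:
    - [1,0,0,0,0,0,0]
    - [1,0,0,0,0,0,0]
    - [1,0,0,0,0,0,0]

```text
t: 19.38
tcp_pos: [0.5504, -0.0839, 0.2469]
orientation: [0.148, 0.67, 0.71, 0.157]
contact_force: [0.2, 0.3, 0.7]
gripper_width: 0.001
```

Run:
```python
from h import *
where(); st(.020); st(-.005)
for n in("scene","side"):
    i=get_image(n)
    for c,s in blobs(i,(22,140,120),(34,255,255),100): print(n,c.round(1),s[:5])
```

```text
above lip 52.8 lateral tool xy [-2.6 -1.4] F tool [ 0.3  0.5 -0.5]
t 19.38 shift mm [ 2.6  1.5 32.8] turn [-0.1 -0.   0. ] grip 0.001 F [0.2 0.3 0.7]
t 19.38 shift mm [ 2.6  1.6 57.8] turn [-0.1 -0.   0. ] grip 0.001 F [0.2 0.3 0.7]
scene [274.5 201.2] [266 195  19  11 108]
scene [199.6 206. ] [190 200  21  12 157]
scene [340.3 214.2] [327 204  27  20 245]
scene [200.4 230.6] [189 223  24  14 178]
side [222.3 196.4] [211 190  23  14 259]
side [211.5 225.2] [199 217  26  18 339]
side [341.1 231.1] [326 219  31  26 567]
```

drive_tool:
  targets:
    - [1,0.0026,0.0016,0.025,0,0,0]
    - [1,0.0026,0.0016,0.04,0,0,0]
    - [1,0.0026,0.0016,0.045,0,0,0]
    - [1,0.0026,0.0016,0.05,0,0,0]
    - [1,0.0026,0.0016,0.055,0,0,0]
    - [1,0.0026,0.0016,0.058,0,0,0]

```text
t: 20.23
tcp_pos: [0.5763, -0.0797, 0.1954]
orientation: [0.148, 0.67, 0.71, 0.157]
contact_force: [-2.3, 0.5, 3.6]
gripper_width: -0.0
```

drive_tool:
  targets:
    - [1,0,-0.0005,0.004,0,0,0]
    - [1,0,-0.0005,0.008,0,0,0]
    - [1,0,-0.0005,0.012,0,0,0]
    - [1,0,-0.0005,0.015,0,0,0]

```text
t: 20.72
tcp_pos: [0.5821, -0.0795, 0.1811]
orientation: [0.148, 0.67, 0.71, 0.157]
contact_force: [-0.7, -0.3, 1.1]
gripper_width: 0.003
```

drive_tool:
  targets:
    - [1,0,0,0.003,0,0,0]
    - [1,0,0,0.005,0,0,0]
    - [1,0,0,0.005,0,0,0]

```text
t: 21.1
tcp_pos: [0.5846, -0.0803, 0.1783]
orientation: [0.149, 0.67, 0.71, 0.158]
contact_force: [-14.0, -1.0, 22.7]
gripper_width: -0.001
```

Run:
```python
from h import *
where()
```

```text
above lip -23.9 lateral tool xy [-1.1  0.7] F tool [ -0.2  -3.1 -26.5]
```

The push bottomed out with the lid top about 25 mm below the mouth, which matches a full tube. I'll retract and look.

drive_tool:
  targets:
    - [1,0,0,-0.02,0,0,0]
    - [1,0,0,-0.07,0,0,0]
    - [1,0,0,-0.13,0,0,0]
    - [1,-0.05,0,-0.17,0,0,0]
    - [1,-0.085,0,-0.17,0,0,0]
    - [1,-0.085,0,-0.17,0,0,0]
    - [1,-0.085,0,-0.17,0,0,0]

```text
t: 21.98
tcp_pos: [0.5173, -0.1686, 0.3317]
orientation: [0.148, 0.67, 0.71, 0.157]
contact_force: [1.0, -0.6, 0.1]
gripper_width: 0.005
```

Run:
```python
from h import *
z=[]
for n in("scene","side"):
    i=get_image(n);m=camera_model(n);T=np.array(m["camera_from_world"]);p=np.array(m["K"])@(T[:3,:3]@LIP+T[:3,3]);u,v=(p[:2]/p[2]).astype(int)
    z.append(cv2.resize(i[v-35:v+35,u-45:u+25],(400,400),interpolation=cv2.INTER_CUBIC))
w=get_image("wrist"); z.append(cv2.resize(w[0:200,180:380],(400,400)))
cv2.imwrite("pics/c9.png",cv2.resize(np.hstack(z),(798,266),interpolation=cv2.INTER_AREA)[:,:,::-1])
for n in("scene","side"):
    for c_,s in blobs(get_image(n),(135,60,30),(170,255,255),12): print(n,c_,s[2:])
```

```text
scene [311.33333333 163.11111111] [ 6  5 18]
scene [321.48484848 170.21212121] [ 5 12 33]
scene [311.16666667 168.08333333] [ 6  4 12]
scene [292.49253731 226.89552239] [ 9 12 67]
scene [346.47126437 332.47126437] [12 11 87]
side [366.29251701 157.95918367] [ 16  23 147]
side [315.05 226.15] [10  6 40]
side [314.65 234.15] [ 8  6 20]
side [326.80172414 369.10344828] [ 14  14 116]
```

View pics/c9.png

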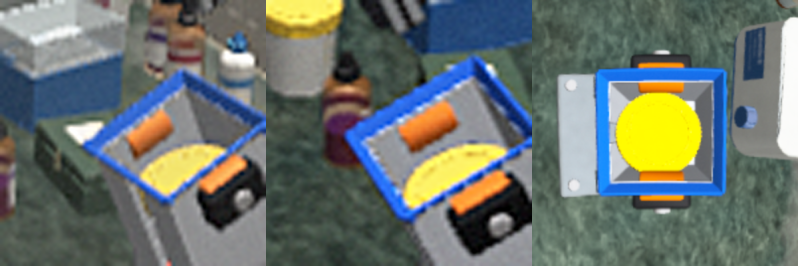

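Both catches stand out over the yellow lid, which sits flat and low in the bore. The bottle's purple band is at the same pixels as at the start.

```bash
python3 -c "
from workcell import *
print(sign_off())"
```

```text
the job is handed in; nothing more can be done
None
```

Both cups are loaded in the tube, lids up: red at the bottom, the rightmost yellow one end to end on top. I handed the job in at about 22 s of the 69 s allowed.

- **Catches:** the last pictures from all three cameras show both orange catches standing out above the yellow lid.
- **Yellow depth:** the final push stopped about 25 mm below the mouth, against the stated 26 mm for a full tube, with 26 N measured at the tool.
- **Red cup:** after its push, the force dropped to zero and the catches sprang back out. It is no longer visible, so its seating is inferred from the yellow lid's depth.
- **Dropper bottle:** its purple band is at the same pixels as at the start in the scene view, within 1 px. In the side view the band came out as two pieces, centred within about 2 px of where it started.
- **Disagreements:**
  - The wrist camera and the fixed cameras differed by about 4 mm on the red lid's position, and by about 3 mm on the yellow's.
  - The cups sat 1.5 mm (red) and 2.6 mm (yellow) off-centre in the jaws, and I corrected for this before inserting them.

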